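# Stage a spool of wire for the next jeweller

### The arm

A 6-joint arm with a two-finger parallel gripper is mounted at the origin on the work surface. World frame = base frame: x ahead of the robot, y to its left, z up, the work surface at z = 0. Lengths are in mm, angles in rad, forces in N, time in s.
With the tool pointing down it reaches from about 300 to 875 mm from the base axis. Payload 6.4 kg.
Tool frame: the origin (TCP) lies at the very end of the fingers, on their centre line; the grasp point (between the pads) lies 19 mm behind it; z points along the fingers, y is the direction in which the jaws open and shut (so a half turn about z gives the same grasp; the last joint's range is limited). The gripper opens to 85 mm and grips with 20 to 120 N. Pads are 22 mm wide; open, the fingers measure 114 mm over their backs; the gripper's body (76 mm by 85 mm) begins 54 mm behind the grasp point. The pads swing forward as they close: fully open they stand 13 mm farther back than shut.
Start: joints at [0.999, 0.181, 1.607, -0, 1.354, -0.206], TCP at [205.665, 536.976, 231.288] pointing down, gripper open.
Joint ranges: [-2.99, 2.99], [-0.89, 2.07], [0.3, 2.58], [-1.14, 4.28], [0, 2.63], [-3.12, 3.12]. Speed limits (rad/s): [2.57, 2.57, 3.01, 3.14, 3.14, 3.14].

### API

Orientations are given as [roll, pitch, yaw] about the fixed x, y, z axes, in that order (R = Rz(yaw) Ry(pitch) Rx(roll)).
In Python, from rig import bot, optics, job gives the robot as it stands.
- The arm moves only by the shell command python3 -m jog 'ROWS' [OPENING] [FORCE]. ROWS is JSON, a list of rows, each an object with "travel": the shift along the tool's x, y, z in mm, a list of three; "turn": the turn about the tool's z in degrees. In form: [{"travel": [tx, ty, tz], "turn": turn}, ...]. A call has exactly 8 rows; each row is the pose to reach, as a shift and turn from the pose commanded when the call began, along the tool's axes at that moment; what a row does not reach only later rows make up. A row lasts 1/8 s, in which the tool goes at most 62.5 mm and 10.7 degrees, less where a joint would pass 70% of its speed; a pose out of reach is approached as far as the arm can. A call with a gripper value outside its range is refused whole. OPENING is the opening, from 0 (shut) to 1 (fully open), set as the call begins (- or left out, the last holds). The fingers move at their own pace and stop on an object; FORCE is the grip in N (left out, the last holds). Time passes only in rows, so rows that repeat a pose let the fingers close, or fill a call up. It gives the time, the measured TCP pose, the force and the opening at its end, in the units of the state.
- bot.observe(): the state, without advancing time (a new reading comes with each control period).
- optics.snapshot(name): name is "scene" or "top" or "wrist"; returns (picture, depth): 480x640x3 uint8, red, green, blue; 480x640 float32, mm along the optical axis (not along the pixel's ray), 0 where there is no reading.
- optics.camera_params(name): a dict with "fx", "fy", "cx", "cy" (pixels), "k1" (the pictures are not rectified: a ray, as slopes to the right and down, at radius r is drawn at 1 + k1 r^2 times it, then the intrinsics apply), "xyz" and "orientation" of the camera in the world. Camera axes: x right, y down, z forward; pixel columns grow to the right and rows downward; lengths in mm; the calibration is good to about 2 mm. A picture is of the moment at which its call begins: read the wrist's pose just before it. camera_params takes no time and is no camera call; for the wrist camera it gives the pose at the moment of the call.
- job.job_done(): hands the job in, once; it reports no verdict.
The state is a dict: "t": time; "q": joint angles; "qvel": joint speeds; "tau": joint torques, N m; "tcp_pos": TCP position; "tcp_rot": TCP orientation; "contact_force": force on the tool from outside, world axes, zero at the start; "wrist_torque": the same for the moment, N m; "finger_gap": finger opening in mm.
Only numpy, scipy, OpenCV 4.12 (cv2) and the standard library are available. Lean on these libraries where they do the work, as an engineer would, in place of code of your own. Each camera call takes 0.05 s, during which the arm holds its last target.

### The job

Slide the wide spool of wire up off its spindle and stand it on end, released, on the floor of the shallow tray. Then push the loaded tray along the bench, without lifting it, until the whole tray lies on the dark inlaid mat with the spool still standing in it. Leave the narrower spool on its spindle and everything else on the bench where it is.

Things in the scene. Friction and masses are not known exactly. Their poses are not given: they have to be found in the camera images.
- spool: the wide spool: white flanges, wound with copper wire, 56 mm diameter, 32 mm high, with a 16 mm hole through it, about 0.22 kg. Origin: centre of its underside; z along its axis, up. At the start it sits on the spindle of one of two stands, its underside 22 mm above the bench
- spool_mid (a point): the middle of the wide spool, on its axis 16 mm above its underside
- narrow_spool: the other spool, to be left alone: 38 mm diameter, 34 mm high, on the other stand. Origin: centre of its underside
- stand_wide: fixed stand that holds the wide spool: foot disc 70 mm diameter and 6 mm thick, collar 24 mm diameter up to 22 mm, then an upright spindle 10 mm diameter whose top is 60 mm above the bench. Origin: on the spindle's axis, at bench height
- stand_narrow: the same kind of fixed stand, holding the narrow spool. Origin: on the spindle's axis, at bench height
- tray: loose shallow open aluminium tray, 160 mm along its x, 130 mm along its y, 20 mm high; walls and floor 5 mm thick; about 0.35 kg. Origin: centre of its underside; z up. Either way round will do on the mat
- tray_corner0 (a point): outer bottom corner of the tray at +80 mm x, +65 mm y of its frame
- tray_corner1 (a point): outer bottom corner at +80, -65 mm
- tray_corner2 (a point): outer bottom corner at -80, -65 mm
- tray_corner3 (a point): outer bottom corner at -80, +65 mm
- mat: dark rubber mat let in flush with the bench top (nothing to catch on), 190 mm along its x, 160 mm along its y. Origin: its centre
- jar: small glass jar with a steel lid, 38 mm diameter, 45 mm high, between the two stands. Origin: centre of its underside
- mug: white mug, 80 mm diameter, 92 mm high. Origin: centre of its underside
- doming_block: 50 mm steel cube with round hollows. Origin: centre of its underside
- hammer: ball-peen hammer lying on the bench, 255 mm long along its x, head at +115 mm. Origin: on the bench, below its handle
- pliers: pliers lying on the bench, 150 mm long along its x. Origin: below the pivot
- ring_clamp: wooden ring clamp, 90 x 28 x 22 mm. Origin: centre of its underside
- findings_box: white divided box, 90 x 70 x 30 mm. Origin: centre of its underside
Not all that is in view belongs to the job. Leave any pink or yellow look-alike of the spool alone.

How it is judged:
By the outcome, as a careful person would: the job done as asked, in the order asked, and still so for the second after the job is handed in, with the robot touching nothing.
It also fails if it takes over 69 s, if anything falls off the work surface, if the arm or the gripper's body presses on something with over 40 N, if the wrist force passes 120 N, or if a joint passes its speed limit or range.

## Working session

There is one attempt and no reset: what is moved stays moved. The work goes in short steps, Python scripts to look and compute and a shell command to move; the robot and the scene stay as the last step left them, time stands still between calls to the robot, and variables do not carry over. Pictures are saved under pics/ and viewed, and the job is handed in when it is done.

```bash
ls; mkdir -p pics; cat > h.py <<'E'
import numpy as np, cv2
from scipy.spatial.transform import Rotation as Rn
from rig import bot, optics, job
def cam(name):
    p=optics.camera_params(name); R=Rn.from_euler('xyz',p['orientation']).as_matrix(); return p,R,np.array(p['xyz'])
def snap(name,fn=None):
    c=cam(name); im,d=optics.snapshot(name)
    if fn: cv2.imwrite('pics/'+fn,im[:,:,::-1])
    return im,d,c
def ray(c,u,v):
    p,R,o=c
    K=np.array([[p['fx'],0,p['cx']],[0,p['fy'],p['cy']],[0,0,1.]])
    pts=cv2.undistortPoints(np.array([[[u,v]]],float),K,np.array([p['k1'],0,0,0,0.]))[0,0]
    d=R@np.array([pts[0],pts[1],1]); return o,d
def onz(c,u,v,z):
    o,d=ray(c,u,v); return o+d*(z-o[2])/d[2]
def proj(c,P):
    p,R,o=c
    K=np.array([[p['fx'],0,p['cx']],[0,p['fy'],p['cy']],[0,0,1.]])
    q=R.T@(np.array(P,float)-o); 
    return cv2.projectPoints(q.reshape(1,1,3),np.zeros(3),np.zeros(3),K,np.array([p['k1'],0,0,0,0.]))[0][0,0]
def tri(c1,a,c2,b):
    o1,d1=ray(c1,*a);o2,d2=ray(c2,*b)
    d1=d1/np.linalg.norm(d1);d2=d2/np.linalg.norm(d2)
    s=np.linalg.lstsq(np.c_[d1,-d2],o2-o1,rcond=None)[0]
    A=o1+d1*s[0];B=o2+d2*s[1]; return (A+B)/2,np.linalg.norm(A-B)
E
python3 - <<'E'
from h import *
np.set_printoptions(precision=3,suppress=True)
print(bot.observe())
import pickle
D={}
for n in ['scene','top','wrist']:
    im,d,c=snap(n,n+'0.png'); D[n]=(im,d,c); print(n,c[0])
pickle.dump(D,open('d0.pkl','wb'))
E
```

```text
pics
{'t': 0.0, 'q': array([ 0.999,  0.182,  1.608, -0.   ,  1.354, -0.206]), 'qvel': array([0.001, 0.   , 0.   , 0.001, 0.001, 0.001]), 'tau': array([ -0.   , -44.49 , -35.132,  -0.   ,   0.01 ,   0.   ]), 'tcp_pos': array([205.352, 536.499, 230.413]), 'tcp_rot': array([-3.14 , -0.   ,  2.776]), 'contact_force': array([ 0.596,  0.311, -0.446]), 'wrist_torque': array([-0.022,  0.025, -0.02 ]), 'finger_gap': 85.36418229588871}
scene {'fx': 455.09282493778824, 'fy': 455.09282493778824, 'cx': 316.57858877602655, 'cy': 241.61074287074877, 'k1': -0.0037097868868748224, 'xyz': array([1402.768, -123.66 ,  721.31 ]), 'orientation': array([-2.242, -0.004,  1.409])}
top {'fx': 624.1857786620117, 'fy': 624.1857786620117, 'cx': 325.21456064618815, 'cy': 234.15195891838792, 'k1': 0.00843143850386131, 'xyz': array([ 252.718,   -3.943, 1623.693]), 'orientation': array([-2.921,  0.005, -1.556])}
wrist {'fx': 352.3098228220133, 'fy': 352.3098228220133, 'cx': 324.179490524192, 'cy': 241.18930365052896, 'k1': -0.015730907941776395, 'xyz': array([131.234, 564.953, 372.847]), 'orientation': array([2.831, 0.002, 1.205])}
```

View pics/scene0.png

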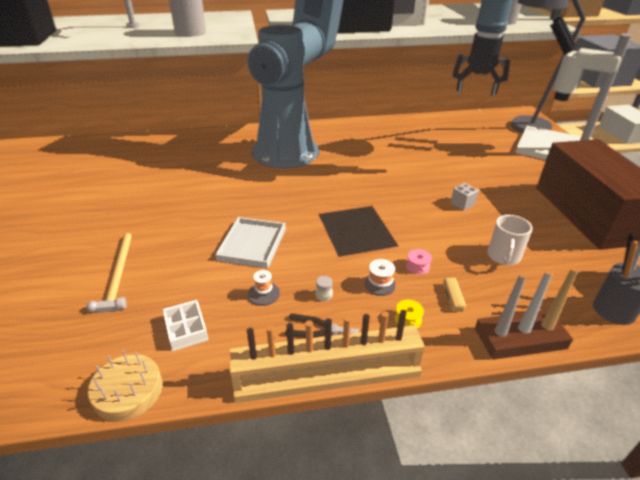

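View pics/top0.png

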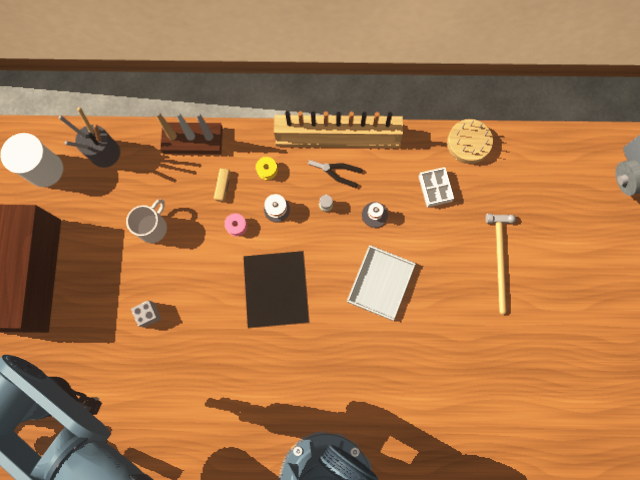

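View pics/wrist0.png

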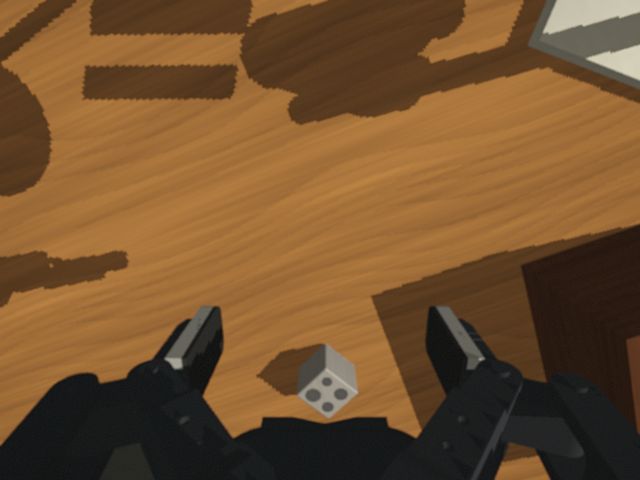

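Candidates, with top/scene pixels:
- White and copper, wide: (276,207)/(381,271).
- White and copper, narrow: (375,212)/(262,280).
- Pink: (235,224)/(419,261).
- Yellow: (266,168)/(409,312).

The white one at (276,207) has the larger flange, so I'll check it in a close crop.

```bash
python3 - <<'E'
from h import *
import pickle
D=pickle.load(open('d0.pkl','rb'))
t=D['top'][0][150:340,190:430,::-1]; s=D['scene'][0][195:335,200:440,::-1]
a=cv2.resize(t,None,fx=2.5,fy=2.5,interpolation=cv2.INTER_CUBIC); cv2.imwrite('pics/cropt.png',a)
cv2.imwrite('pics/crops.png',cv2.resize(s,None,fx=3.3,fy=3.3,interpolation=cv2.INTER_CUBIC))
E
```

```text
(no output)
```

View pics/cropt.png

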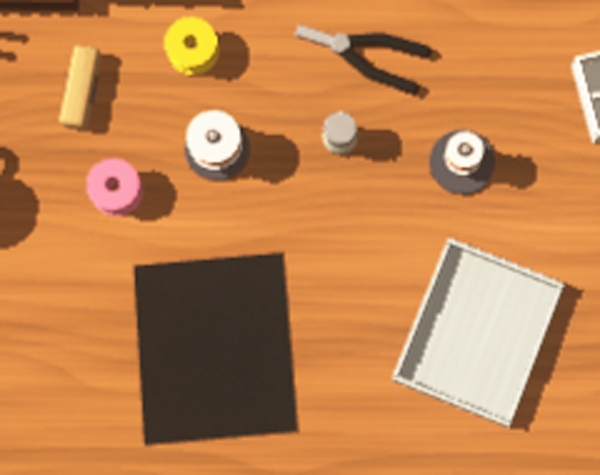

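View pics/crops.png

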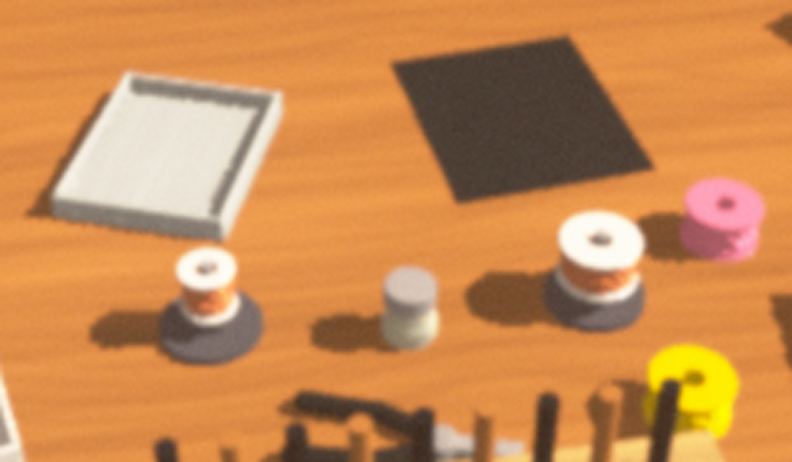

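The crops confirm the wide white and copper spool: top (276,206), scene (382,268). Next I measure the spool, tray and mat.

```bash
cat > meas.py <<'E'
from h import *
def blob(im,box,f,k=3):
    x0,y0,x1,y1=box; m=np.zeros(im.shape[:2],np.uint8); m[y0:y1,x0:x1]=f(im[y0:y1,x0:x1].astype(int))*255
    cs,_=cv2.findContours(m,cv2.RETR_EXTERNAL,cv2.CHAIN_APPROX_NONE)
    return max(cs,key=cv2.contourArea)
white=lambda a:(a.min(2)>150)&(a.max(2)-a.min(2)<70)
dark=lambda a:(a.max(2)<85)
E
python3 - <<'E'
from meas import *
import pickle
np.set_printoptions(precision=1,suppress=True)
D=pickle.load(open('d0.pkl','rb'))
T,S=D['top'],D['scene']
a=cv2.fitEllipse(blob(T[0],(262,192,292,217),white)); b=cv2.fitEllipse(blob(S[0],(365,255,398,282),white))
print('flange',a,b)
print('tri',tri(T[2],a[0],S[2],b[0]), 'z54:',onz(T[2],*a[0],54),onz(S[2],*b[0],54))
an=cv2.fitEllipse(blob(T[0],(362,202,388,224),white)); bn=cv2.fitEllipse(blob(S[0],(250,268,275,284),white))
print('narrow',an[:2],bn[:2],tri(T[2],an[0],S[2],bn[0]))
# mat
for C,n,box in ((T,'top',(235,245,315,335)),(S,'scene',(315,200,402,258))):
    c=blob(C[0],box,dark); q=cv2.approxPolyDP(c,0.03*cv2.arcLength(c,True),True)[:,0]; 
    W=np.array([onz(C[2],*p,0)[:2] for p in q]); print(n,'mat',q.tolist(),W.tolist(),'mean',W.mean(0),[np.linalg.norm(W[i]-W[i-1]) for i in range(len(W))])
    r=cv2.minAreaRect(np.array([onz(C[2],*p,0)[:2] for p in c[:,0]],np.float32)); print(r)
tw=lambda a:(a.min(2)>95)&(a.max(2)-a.min(2)<60)
for C,n,box in ((T,'top',(340,240,422,325)),(S,'scene',(212,212,290,270))):
    c=blob(C[0],box,tw); q=cv2.approxPolyDP(c,0.03*cv2.arcLength(c,True),True)[:,0]
    print(n,'tray',q.tolist())
    for z in (0,20):
        r=cv2.minAreaRect(np.array([onz(C[2],*p,z)[:2] for p in c[:,0]],np.float32)); print(z,r)
# others
for n,u in (('jar',(326,201)),('pink',(235,222)),('yellow',(266,166)),('clamp',(221,185)),('mug',(143,220)),('findings',(436,187)),('stand foot n',(375,216)),('plier tip',(309,163)),('plier',(358,186))):
    print(n,onz(T[2],*u,35 if n!='mug' else 92))
E
```

```text
flange ((274.690185546875, 204.6129913330078), (19.832517623901367, 22.029579162597656), 32.748939514160156) ((381.9109802246094, 267.6095275878906), (16.626331329345703, 24.93874168395996), 98.96244049072266)
tri (array([682.8, 142.4,  50.4]), np.float64(0.8578303635988965)) z54: [681.7 141.7  54. ] [686.7 141.4  54. ]
narrow ((375.01837158203125, 210.23377990722656), (13.681123733520508, 16.144739151000977)) ((261.9921875, 276.12310791015625), (11.858332633972168, 16.81425666809082)) (array([ 670.7, -120.4,   52. ]), np.float64(1.352853013852177))
top mat [[302, 252], [244, 257], [248, 326], [307, 321]] [[567.4356153798252, 70.04793435721261], [551.7933879911659, 223.17953116622522], [370.9814916830758, 204.91556134731968], [386.0221593999898, 52.88257042428526]] mean [469.1 137.8] [np.float64(182.2237408503555), np.float64(153.92844187789507), np.float64(181.73198518718004), np.float64(152.77516818637145)]
((469.3555908203125, 137.15219116210938), (186.45567321777344, 156.68112182617188), 5.923116207122803)
scene mat [[394, 243], [371, 208], [321, 216], [339, 254]] [[542.558355354
[... 482 characters left out ...]
.819580078125), (131.26101684570312, 162.8548126220703), 68.67169952392578)
20 ((487.2384033203125, -137.158203125), (129.64418029785156, 160.8488006591797), 68.67169952392578)
scene tray [[239, 217], [217, 259], [266, 267], [284, 223]]
0 ((474.99688720703125, -139.49114990234375), (143.11691284179688, 183.09898376464844), 68.59335327148438)
20 ((500.7214660644531, -139.05221557617188), (139.14865112304688, 178.02215576171875), 68.59335327148438)
jar [698.6   8.3  35. ]
pink [638.2 246.   35. ]
yellow [793.5 170.2  35. ]
clamp [738.8 287.9  35. ]
mug [626.3 470.   92. ]
findings [ 741.1 -282.7   35. ]
stand foot n [ 659.6 -120.9   35. ]
plier tip [803.5  55.4  35. ]
plier [741.1 -76.   35. ]
```

```bash
python3 -m jog '[{"travel":[-55,-19,0],"turn":10},{"travel":[-110,-37,0],"turn":20},{"travel":[-165,-56,0],"turn":30},{"travel":[-220,-75,0],"turn":40},{"travel":[-275,-93,0],"turn":50},{"travel":[-330,-112,0],"turn":60},{"travel":[-385,-130,0],"turn":70},{"travel":[-440,-149,0],"turn":80}]' 1 40
cat > go.py <<'E'
from h import *
import sys
x,y,z,jaw=map(float,sys.argv[1:5])  # target tcp, yaw deg
s=bot.observe(); R=Rn.from_euler('xyz',s['tcp_rot']).as_matrix()
d=R.T@(np.array([x,y,z])-s['tcp_pos'])
dy=(np.degrees(s['tcp_rot'][2])-jaw+180)%360-180
print('t',s['t'],'tcp',s['tcp_pos'].round(1),'yaw',np.degrees(s['tcp_rot'][2]).round(2),'rp',s['tcp_rot'][:2].round(3),'| travel',d.round(1),'turn',round(dy,1))
E
python3 go.py 682 142 160 69.1
```

```text
t: 1.15
tcp_pos: [564.4, 239.0, 231.0]
tcp_rot: [-3.141, -0.0, 1.374]
contact_force: [0.2, 1.0, -0.7]
finger_gap: 85.3
t 1.15 tcp [564.4 239.  231. ] yaw 78.71 rp [-3.141 -0.   ] | travel [-72.1 134.3  71. ] turn 9.6
```

```bash
python3 -m jog '[{"travel":[-12,22,12],"turn":2},{"travel":[-24,45,24],"turn":4},{"travel":[-36,67,36],"turn":6},{"travel":[-48,90,48],"turn":8},{"travel":[-60,112,60],"turn":9.6},{"travel":[-72,134,71],"turn":9.6},{"travel":[-72,134,71],"turn":9.6},{"travel":[-72,134,71],"turn":9.6}]'
python3 - <<'E'
from h import *
import pickle
im,d,c=snap('wrist','w1.png'); pickle.dump((im,d,c),open('w1.pkl','wb'))
s=bot.observe(); print(s['tcp_pos'],s['tcp_rot'],c[2], proj(c,[682,142,54]),proj(c,s['tcp_pos']))
E
```

```text
t: 2.15
tcp_pos: [680.3, 145.1, 159.8]
tcp_rot: [-3.14, 0.0, 1.213]
contact_force: [-0.3, 0.2, 0.4]
finger_gap: 85.3
[680.42774537 145.32349936 160.30683025] [-3.14099736e+00 -1.55767853e-04  1.21335256e+00] [706.73110616 218.66125285 302.1261449 ] [329.64850538 242.19076393] [326.95847439 309.4776006 ]
```

View pics/w1.png

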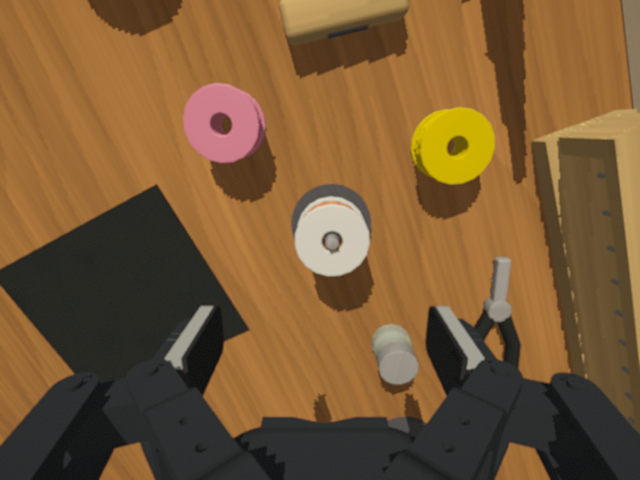

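The wide spool shows at (332,237). Yellow is at (455,145), pink at (225,122) and the jar at (395,355).

```bash
python3 - <<'E'
from meas import *
import pickle
np.set_printoptions(precision=1,suppress=True)
W=pickle.load(open('w1.pkl','rb'));D=pickle.load(open('d0.pkl','rb'));T=D['top'];S=D['scene']
c=blob(W[0],(285,180,380,285),lambda a:(a.min(2)>170)&(a.max(2)-a.min(2)<50))
e=cv2.fitEllipse(c); print(e)
print(onz(W[2],*e[0],54), tri(W[2],e[0],T[2],(274.7,204.6)),tri(W[2],e[0],S[2],(381.9,267.6)))
d=W[1]; m=np.zeros(d.shape,np.uint8); cv2.drawContours(m,[c],-1,255,-1); m=cv2.erode(m,np.ones((9,9)))
print('flange depth',np.median(d[(m>0)&(d>0)]))
def pt(u,v):
    o,r=ray(W[2],u,v); f=W[2][1][:,2]; return o+r*d[int(v),int(u)]/(r@f)
print('top',pt(310,225),pt(355,250))
for u,v in ((215,312),(212,320),(437,312),(440,320),(218,312),(434,312)): print(u,v,d[v,u],pt(u,v))
for i in range(5): print(bot.observe()['tcp_pos'])
# mat corners on this view
for p in ((157,185),(247,327)): print(onz(W[2],*p,0))
E
```

```text
((331.4123840332031, 236.1337890625), (71.22148132324219, 77.04277038574219), 175.34425354003906)
[684.8 145.9  54. ] (array([684.2, 142.8,  44. ]), np.float64(0.6425867152149247)) (array([683.8, 143.8,  50.3]), np.float64(2.558839490436942))
flange depth 259.78217
top [673.2 159.5  54.5] [697.6 129.8  54.5]
215 312 137.96335 [642.4 169.4 179.3]
212 320 133.70143 [642.3 168.6 184.1]
437 312 135.38835 [723.7 140.4 181.5]
440 320 129.22882 [723.  140.9 187.9]
218 312 141.90665 [641.7 167.6 175.8]
434 312 136.36905 [722.7 140.3 180.6]
[680.4 145.3 160.3]
[680.4 145.3 160.3]
[680.4 145.3 160.3]
[680.4 145.3 160.3]
[680.4 145.3 160.3]
[555.3 225.8   0. ]
[570.6  71.7   0. ]
```

```bash
python3 -m jog '[{"travel":[0,4,25],"turn":0},{"travel":[0.5,4,50],"turn":0},{"travel":[0.5,4,75],"turn":0},{"travel":[0.5,4,95],"turn":0},{"travel":[0.5,4,112],"turn":0},{"travel":[0.5,4,126],"turn":0},{"travel":[0.5,4,138],"turn":0},{"travel":[0.5,4,138],"turn":0}]'
python3 - <<'E'
from h import *
im,d,c=snap('wrist','w2.png'); snap('scene','s2.png')
E
```

```text
t: 3.2
tcp_pos: [684.3, 143.3, 21.1]
tcp_rot: [-3.14, 0.001, 1.212]
contact_force: [-0.3, -0.4, -0.5]
finger_gap: 85.5
```

View pics/w2.png

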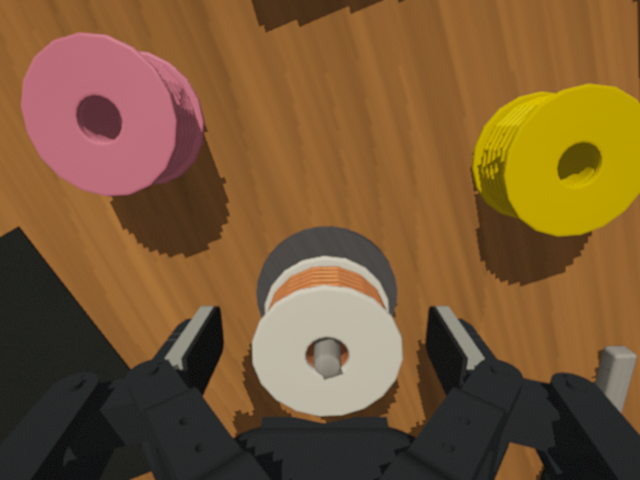

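```bash
python3 - <<'E'
from h import *
c=cam('wrist'); s=bot.observe(); p=s['tcp_pos']; print(p)
print(proj(c,[p[0],p[1],54]),onz(c,328,351,54)-p)
E
```

```text
[685.41397817 143.31472549  22.64362678]
[327.36850943 350.95820848] [ 0.21147211 -0.09870055 31.35637322]
```

The spool is centred between the fingers to within 0.3 mm (328,351), so I close.

```bash
python3 -m jog '[{"travel":[0,0,0],"turn":0},{"travel":[0,0,0],"turn":0},{"travel":[0,0,0],"turn":0},{"travel":[0,0,0],"turn":0},{"travel":[0,0,0],"turn":0},{"travel":[0,0,0],"turn":0},{"travel":[0,0,0],"turn":0},{"travel":[0,0,0],"turn":0}]' 0 50
python3 - <<'E'
from h import *
snap('wrist','w3.png'); s=bot.observe(); print(s['tcp_pos'],s['contact_force'],s['wrist_torque'])
E
```

```text
t: 4.3
tcp_pos: [685.6, 143.4, 23.4]
tcp_rot: [3.14, -0.001, 1.212]
contact_force: [-0.7, 0.6, 6.7]
finger_gap: 52.7
[685.60625905 143.43394173  23.40127942] [-1.5850325   0.01833583  5.78688853] [-0.01314163  0.28650205 -0.03513769]
```

View pics/w3.png

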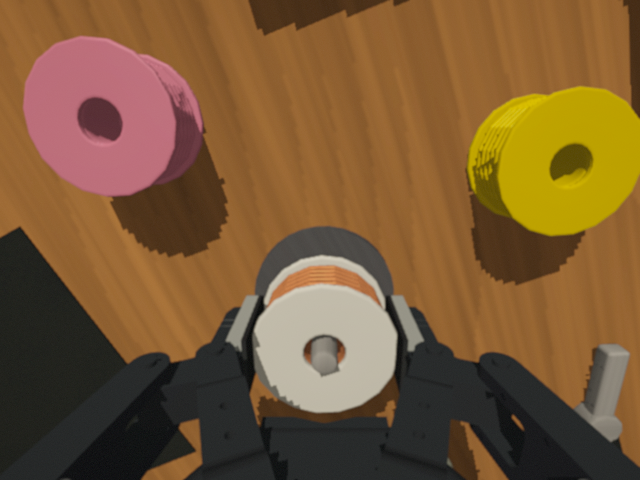

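Gripped. Next, a straight lift along the spindle.

```bash
python3 -m jog '[{"travel":[0,0,-6],"turn":0},{"travel":[0,0,-14],"turn":0},{"travel":[0,0,-24],"turn":0},{"travel":[0,0,-36],"turn":0},{"travel":[0,0,-50],"turn":0},{"travel":[0,0,-65],"turn":0},{"travel":[0,0,-80],"turn":0},{"travel":[0,0,-80],"turn":0}]'
python3 - <<'E'
from h import *
im,d,c=snap('wrist','w4.png'); s=bot.observe(); print(s['tcp_pos'],s['contact_force'],s['wrist_torque'],s['finger_gap'])
im2,_,_=snap('scene'); cv2.imwrite('pics/s4.png',cv2.resize(im2[150:330,250:490,::-1],None,fx=3,fy=3))
E
python3 go.py 487 -138 100 68.7
```

```text
t: 5.35
tcp_pos: [686.4, 143.4, 104.7]
tcp_rot: [3.138, -0.002, 1.212]
contact_force: [0.4, 0.8, -2.4]
finger_gap: 53.1
[685.62281483 143.37844694 103.35841771] [ 0.3213014   1.05058451 -2.78294265] [-0.04678742  0.00201882 -0.01612942] 52.66462684522584
t 5.45 tcp [685.  143.3 102.3] yaw 69.44 rp [3.142 0.   ] | travel [-332.9  -86.6    2.3] turn 0.7
```

View pics/w4.png

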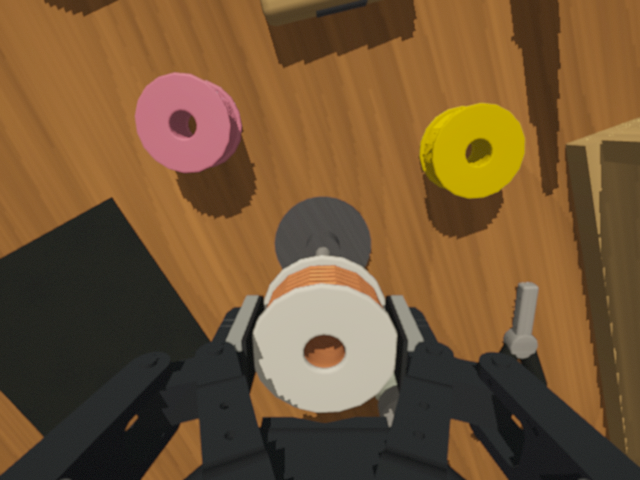

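View pics/s4.png

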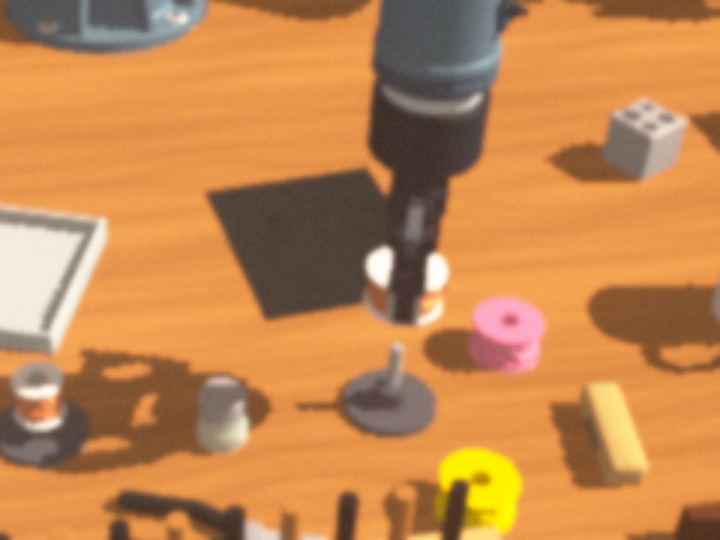

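```bash
python3 -m jog '[{"travel":[-40,-10,0],"turn":0},{"travel":[-95,-22,0],"turn":0},{"travel":[-150,-34,0],"turn":0},{"travel":[-205,-46,0],"turn":0},{"travel":[-260,-60,0],"turn":0.7},{"travel":[-315,-74,0],"turn":0.7},{"travel":[-370,-87,0],"turn":0.7},{"travel":[-400,-87,0],"turn":0.7}]'
python3 - <<'E'
from h import *
import pickle
W=snap('wrist','w5.png'); pickle.dump(W,open('w5.pkl','wb'))
E
python3 go.py 487 -138 100 68.7
```

```text
t: 6.45
tcp_pos: [460.9, -202.1, 101.6]
tcp_rot: [-3.14, -0.0, 1.198]
contact_force: [-0.6, 0.1, -2.7]
finger_gap: 52.8
t 6.5 tcp [ 460.9 -204.9  101.9] yaw 68.58 rp [-3.141e+00  2.000e-03] | travel [71.8 -0.1  1.8] turn -0.1
```

View pics/w5.png

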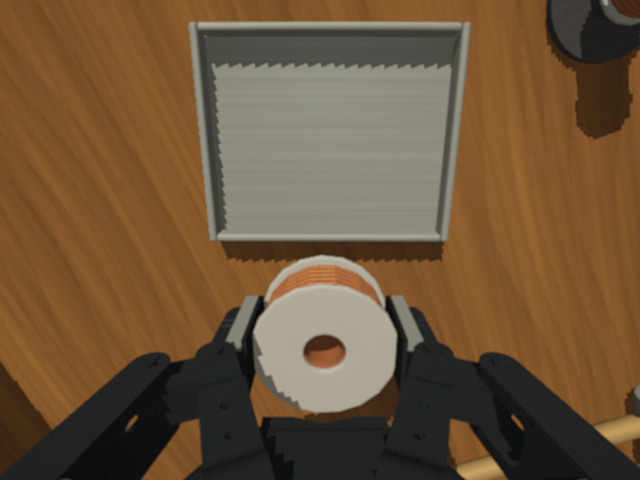

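```bash
python3 - <<'E'
from h import *
import pickle
np.set_printoptions(precision=1,suppress=True)
W=pickle.load(open('w5.pkl','rb'));T=pickle.load(open('d0.pkl','rb'))['top']
w=[(190,23),(470,22),(447,240),(211,239)]; 
P=np.array([onz(W[2],*p,20) for p in w]); print(P,P.mean(0))
print(np.linalg.norm(np.diff(P[[0,1,2,3,0]],axis=0),axis=1))
e=P[1]-P[0]; print('x-ang',np.degrees(np.arctan2(e[1],e[0]))); e=P[2]-P[3]; print(np.degrees(np.arctan2(e[1],e[0])))
for p,q in zip(w,[(369,246),(415,263),(393,320),(347,301)]): print(tri(W[2],p,T[2],q))
# floor height by depth
d=W[1]
for u,v in((330,100),(330,180),(250,200),(420,200)):
    o,r=ray(W[2],u,v); print(o+r*d[v,u]/(r@W[2][1][:,2]))
o,r=ray(W[2],330,31);print('rim',[ (o:=W[2][2],ray(W[2],330,v)[1]) and (W[2][2]+ray(W[2],330,v)[1]*d[v,330]/(ray(W[2],330,v)[1]@W[2][1][:,2]))[2] for v in (22,24,26,236,238,240)])
E
```

```text
[[ 438.7  -48.6   20. ]
 [ 585.1 -105.4   20. ]
 [ 538.6 -224.9   20. ]
 [ 392.1 -166.9   20. ]] [ 488.6 -136.5   20. ]
[157.  128.2 157.6 127.1]
x-ang -21.20863656085684
-21.602914080509713
(array([ 511.8, -111.9,  257.9]), np.float64(59.58005851072434))
(array([ 459. , -159.3,  360. ]), np.float64(53.118519540525256))
(array([ 416.4, -113.8,  329.3]), np.float64(114.17362791606762))
(array([435.4, -95.4, 147.3]), np.float64(102.25051074070134))
[ 497.8 -114.2    4.5]
[ 479.6 -161.4    4.3]
[ 423.4 -154.1    4.5]
[ 532.3 -196.6    5. ]
rim [np.float64(18.765598323160646), np.float64(20.38995291739107), np.float64(17.913009854096373), np.float64(18.849783697909658), np.float64(19.263161312109617), np.float64(19.446050286410497)]
```

```bash
python3 -m jog '[{"travel":[25,0,0],"turn":0},{"travel":[55,0,5],"turn":0},{"travel":[73,0.5,20],"turn":0},{"travel":[73,0.5,45],"turn":0},{"travel":[73,0.5,65],"turn":0},{"travel":[73,0.5,80],"turn":0},{"travel":[73,0.5,88],"turn":0},{"travel":[73,0.5,94],"turn":0}]'
python3 go.py 488 -137 5 68.7
python3 - <<'E'
from h import *
import pickle
W=pickle.load(open('w5.pkl','rb'));T=pickle.load(open('d0.pkl','rb'))['top']
for p,q in zip([(190,23),(470,22),(447,240),(211,239)],[(347,301),(369,246),(415,263),(393,320)]): print(tri(W[2],p,T[2],q))
snap('wrist','w6.png'); 
E
```

```text
t: 7.5
tcp_pos: [490.2, -132.9, 7.9]
tcp_rot: [3.142, 0.0, 1.2]
contact_force: [0.5, -1.1, -1.1]
finger_gap: 52.8
t 7.5 tcp [ 490.2 -132.9    7.9] yaw 68.74 rp [3.142 0.   ] | travel [-4.6 -0.5  2.9] turn 0.0
(array([437.78965441, -48.95334844,  19.10515113]), np.float64(1.8898284925065074))
(array([ 580.45235975, -105.98581107,   29.75297634]), np.float64(1.2389379539547665))
(array([ 539.24023516, -226.23022636,   16.87334358]), np.float64(0.18093133049723542))
(array([ 390.48606189, -167.58143185,   16.22622789]), np.float64(0.165383581507472))
```

View pics/w6.png

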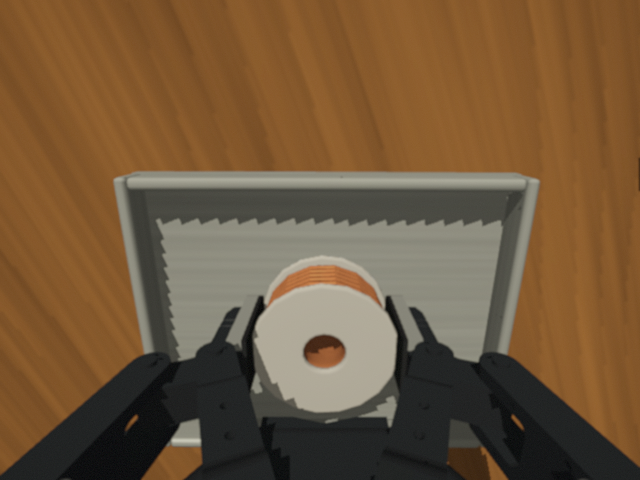

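```bash
python3 -m jog '[{"travel":[-1,0,1],"turn":0},{"travel":[-2,0,1.5],"turn":0},{"travel":[-2,0,2],"turn":0},{"travel":[-2,0,2.5],"turn":0},{"travel":[-2,0,3],"turn":0},{"travel":[-2,0,3.5],"turn":0},{"travel":[-2,0,3.5],"turn":0},{"travel":[-2,0,3.5],"turn":0}]'
python3 go.py 488 -137 5 68.7
```

```text
t: 8.55
tcp_pos: [489.6, -134.9, 6.3]
tcp_rot: [3.141, 0.0, 1.2]
contact_force: [-6.4, 2.2, 14.2]
finger_gap: 52.9
t 8.55 tcp [ 489.6 -134.9    6.3] yaw 68.76 rp [3.141 0.   ] | travel [-2.6 -0.8  1.3] turn 0.1
```

On the floor at 14 N. I ease up 1 mm and open.

```bash
python3 -m jog '[{"travel":[0,0,-1],"turn":0},{"travel":[0,0,-1],"turn":0},{"travel":[0,0,-1],"turn":0},{"travel":[0,0,-1],"turn":0},{"travel":[0,0,-1],"turn":0},{"travel":[0,0,-1],"turn":0},{"travel":[0,0,-1],"turn":0},{"travel":[0,0,-1],"turn":0}]' 1
python3 -m jog '[{"travel":[0,0,-5],"turn":0},{"travel":[0,0,-12],"turn":0},{"travel":[0,0,-25],"turn":0},{"travel":[0,0,-45],"turn":0},{"travel":[0,0,-70],"turn":0},{"travel":[0,0,-90],"turn":0},{"travel":[-40,0,-90],"turn":0},{"travel":[-90,0,-90],"turn":0}]'
python3 - <<'E'
from h import *
import pickle
W=snap('wrist','w7.png'); pickle.dump(W,open('w7.pkl','wb'))
E
python3 go.py 488 -137 5 68.7
```

```text
t: 9.55
tcp_pos: [489.3, -134.6, 5.8]
tcp_rot: [3.142, 0.0, 1.2]
contact_force: [-0.4, 0.7, -1.2]
finger_gap: 85.1
t: 10.55
tcp_pos: [457.1, -219.1, 97.4]
tcp_rot: [3.139, 0.001, 1.202]
contact_force: [0.6, -0.8, -0.5]
finger_gap: 85.1
t 10.6 tcp [ 455.5 -224.7   97.5] yaw 68.71 rp [3.139 0.004] | travel [93.9 -1.8 92.1] turn 0.0
```

View pics/w7.png

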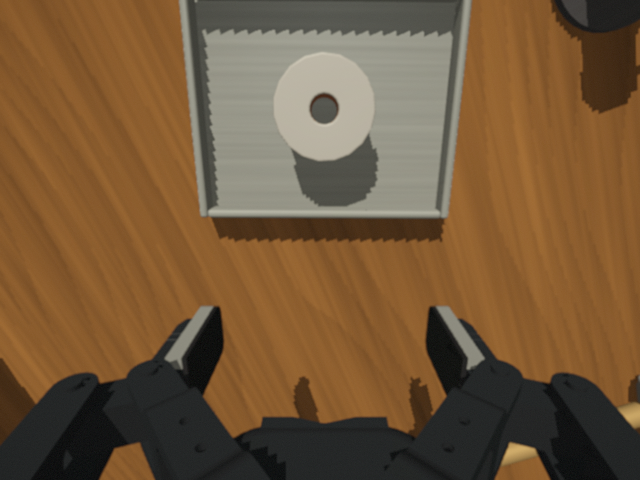

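The spool is standing released in the tray at (323,107), with the near wall at v≈217. Next I lower the fingers behind the near wall.

```bash
python3 -m jog '[{"travel":[0,0,20],"turn":0},{"travel":[0,0,40],"turn":0},{"travel":[0,0,58],"turn":0},{"travel":[0,0,72],"turn":0},{"travel":[0,0,82],"turn":0},{"travel":[0,0,89],"turn":0},{"travel":[0,0,92],"turn":0},{"travel":[0,0,93],"turn":0}]' 0.7
python3 - <<'E'
from h import *
import pickle
np.set_printoptions(precision=1,suppress=True)
W=snap('wrist','w8.png'); pickle.dump(W,open('w8.pkl','wb'))
T=snap('top','t8.png'); pickle.dump(T,open('t8.pkl','wb'))
im=T[0][220:330,330:430,::-1]; cv2.imwrite('pics/t8c.png',cv2.resize(im,None,fx=5,fy=5))
E
python3 go.py 488 -137 5 68.7
```

```text
t: 11.6
tcp_pos: [456.8, -218.6, 2.9]
tcp_rot: [3.141, 0.0, 1.2]
contact_force: [-1.1, -0.2, -0.1]
finger_gap: 60.0
t 11.7 tcp [ 456.9 -218.7    3. ] yaw 68.74 rp [3.141 0.   ] | travel [87.4 -0.6 -2. ] turn 0.0
```

View pics/w8.png

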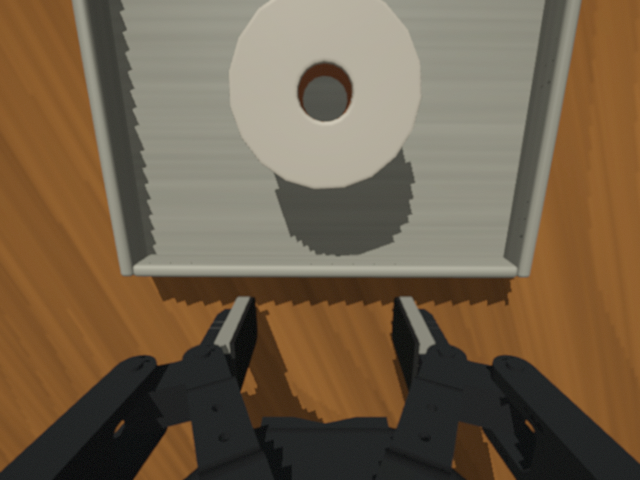

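View pics/t8c.png

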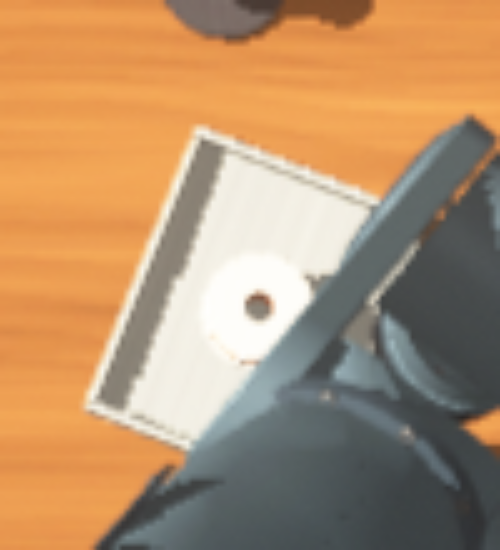

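```bash
python3 -m jog '[{"travel":[4,0,0],"turn":0},{"travel":[8,0,0],"turn":0},{"travel":[11,0,0],"turn":0},{"travel":[14,0,0],"turn":0},{"travel":[18,0,0],"turn":0},{"travel":[22,0,0],"turn":0},{"travel":[26,0,0],"turn":0},{"travel":[26,0,0],"turn":0}]'
cat > tray.py <<'E'
from h import *
import sys
np.set_printoptions(precision=1,suppress=True)
W=snap('wrist',sys.argv[1]); s=bot.observe(); print(s['t'],s['tcp_pos'],s['tcp_rot'],s['contact_force'])
E
python3 tray.py w9.png
```

```text
t: 12.7
tcp_pos: [466.3, -193.8, 2.8]
tcp_rot: [3.142, -0.0, 1.2]
contact_force: [-0.7, 0.4, 0.2]
finger_gap: 59.6
12.75 [ 466.2 -193.8    2.7] [-3.1 -0.   1.2] [0.4 0.2 0.2]
```

View pics/w9.png

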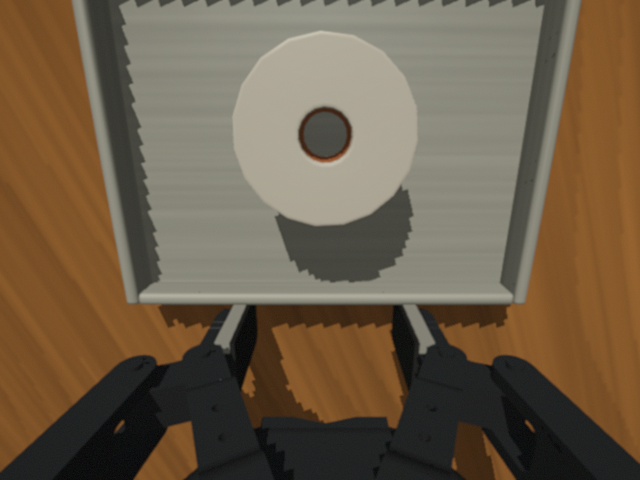

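In contact with the near wall. Now I compute the curved push path.

```bash
cat > plan.py <<'E'
from h import *
import sys
np.set_printoptions(precision=1,suppress=True)
# args: rotlen step n [target x y yaw] ; prints rows in the tool frame now
L,step,n=map(float,sys.argv[1:4]); tgt=np.array([float(a) for a in sys.argv[4:7]]) if len(sys.argv)>4 else np.array([470,137.2,95.9])
s=bot.observe(); R=Rn.from_euler('xyz',s['tcp_rot']).as_matrix(); y0=np.degrees(s['tcp_rot'][2]); p0=s['tcp_pos'][:2]
u=lambda a:np.array([np.cos(np.radians(a)),np.sin(np.radians(a))])
off=76; c=p0+off*u(y0); yaw=y0; S=0
print('start centre',c,'yaw',y0)
for i in range(int(n)):
    r=tgt[:2]-c; rem=np.linalg.norm(r); st=min(step,rem)
    if S<L: 
        dy=(tgt[2]-y0)*st/L if abs(tgt[2]-yaw)>0 else 0; yaw=yaw+dy if (tgt[2]-yaw)*dy>0 else yaw; 
        if (yaw-tgt[2])*(tgt[2]-y0)>0: yaw=tgt[2]
    h=np.degrees(np.arctan2(r[1],r[0])); h=np.clip(h,yaw-6,yaw+6) if rem>8 else h   # limit lateral angle
    c=c+st*u(h); S+=st
    t=c-off*u(yaw); d=R.T@np.r_[t-p0,0]
    print(i+1,'travel',d[:2],'turn',round(y0-yaw,1),'c',c,'lat',round(h-yaw,1),'rem',round(rem-st,1))
E
python3 plan.py 100 9 40
```

```text
start centre [ 493.8 -122.9] yaw 68.7494575307746
1 travel [9.  1.9] turn -2.4 c [ 495.8 -114.1] lat 6.0 rem 252.2
2 travel [18.   3.5] turn -4.9 c [ 497.4 -105.3] lat 6.0 rem 243.7
3 travel [27.1  4.6] turn -7.3 c [498.6 -96.4] lat 6.0 rem 235.0
4 travel [36.3  5.4] turn -9.8 c [499.5 -87.4] lat 6.0 rem 226.3
5 travel [45.4  5.7] turn -12.2 c [500.  -78.4] lat 6.0 rem 217.5
6 travel [54.6  5.7] turn -14.7 c [500.  -69.4] lat 6.0 rem 208.7
7 travel [63.8  5.3] turn -17.1 c [499.8 -60.4] lat 6.0 rem 199.8
8 travel [72.9  4.5] turn -19.5 c [499.1 -51.5] lat 6.0 rem 190.9
9 travel [82.   3.3] turn -22.0 c [498.  -42.5] lat 6.0 rem 181.9
10 travel [91.1  1.8] turn -24.4 c [496.6 -33.6] lat 5.7 rem 172.9
11 travel [100.3   0.2] turn -26.9 c [495.2 -24.7] lat 3.2 rem 163.9
12 travel [108.2  -4. ] turn -27.2 c [493.9 -15.8] lat 3.0 rem 154.9
13 travel [116.   -8.5] turn -27.2 c [492.5  -7. ] lat 3.0 rem 145.9
14 travel [123.8 -13.1] turn -27.2 c [491.1   1.9] lat 3.0 rem 136.9
15 travel [131.6 -17.6] turn -27.2 c [489.7  10.8] lat 3.0 rem 127.9
16 travel [139.3 -22.1] turn -27.2 c [488.3  1
[... 964 characters left out ...]
.0 rem 0.0
31 travel [242.2 -81.7] turn -27.2 c [470.  137.2] lat -95.9 rem 0.0
32 travel [242.2 -81.7] turn -27.2 c [470.  137.2] lat -95.9 rem 0.0
33 travel [242.2 -81.7] turn -27.2 c [470.  137.2] lat -95.9 rem 0.0
34 travel [242.2 -81.7] turn -27.2 c [470.  137.2] lat -95.9 rem 0.0
35 travel [242.2 -81.7] turn -27.2 c [470.  137.2] lat -95.9 rem 0.0
36 travel [242.2 -81.7] turn -27.2 c [470.  137.2] lat -95.9 rem 0.0
37 travel [242.2 -81.7] turn -27.2 c [470.  137.2] lat -95.9 rem 0.0
38 travel [242.2 -81.7] turn -27.2 c [470.  137.2] lat -95.9 rem 0.0
39 travel [242.2 -81.7] turn -27.2 c [470.  137.2] lat -95.9 rem 0.0
40 travel [242.2 -81.7] turn -27.2 c [470.  137.2] lat -95.9 rem 0.0
```

```bash
python3 -m jog '[{"travel":[9,2,0],"turn":-2.4},{"travel":[18,3.5,0],"turn":-4.9},{"travel":[27,4.5,0],"turn":-7.3},{"travel":[36,5.4,0],"turn":-9.8},{"travel":[45,5.7,0],"turn":-12.2},{"travel":[54,5.7,0],"turn":-14.7},{"travel":[64,5.3,0],"turn":-17.1},{"travel":[73,4.5,0],"turn":-19.5}]'
python3 tray.py w10.png; python3 plan.py 27 9 10
```

```text
t: 13.75
tcp_pos: [497.0, -127.2, 2.8]
tcp_rot: [-3.142, -0.0, 1.543]
contact_force: [-0.5, -3.0, -1.5]
finger_gap: 59.7
13.8 [ 496.9 -126.2    2.7] [-3.1 -0.   1.5] [-0.4  1.2 -0. ]
start centre [498.9 -50.2] yaw 88.51312497845808
1 travel [9.  1.9] turn -2.5 c [497.8 -41.3] lat 6.0 rem 180.6
2 travel [18.   3.6] turn -4.9 c [496.4 -32.4] lat 5.4 rem 171.6
3 travel [27.2  5.2] turn -7.4 c [495.  -23.5] lat 3.0 rem 162.6
4 travel [36.1  3.6] turn -7.4 c [493.7 -14.6] lat 3.0 rem 153.6
5 travel [44.9  2. ] turn -7.4 c [492.3  -5.7] lat 3.0 rem 144.6
6 travel [53.8  0.4] turn -7.4 c [490.9   3.2] lat 3.0 rem 135.6
7 travel [62.7 -1.3] turn -7.4 c [489.5  12.1] lat 3.0 rem 126.6
8 travel [71.5 -2.9] turn -7.4 c [488.1  21. ] lat 3.0 rem 117.6
9 travel [80.4 -4.5] turn -7.4 c [486.7  29.9] lat 3.0 rem 108.6
10 travel [89.2 -6.1] turn -7.4 c [485.3  38.8] lat 3.0 rem 99.6
```

View pics/w10.png

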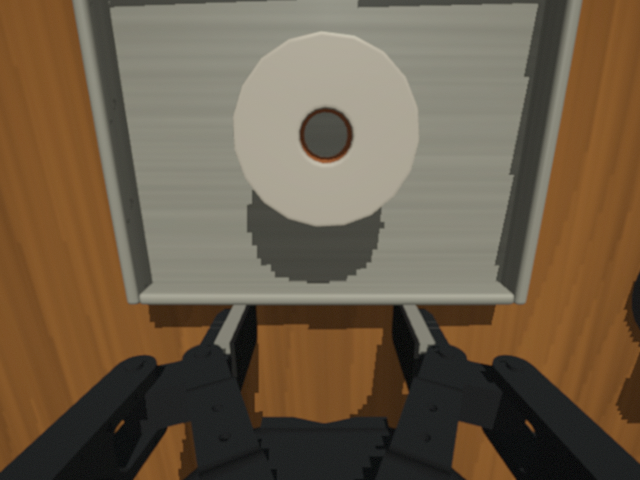

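The tray image hasn't changed relative to the fingers (wall at v=298, spool at (326,133)), so it's sticking well. Continuing.

```bash
python3 -m jog '[{"travel":[9,2,0],"turn":-2.5},{"travel":[18,3.6,0],"turn":-5},{"travel":[27,5,0],"turn":-7.4},{"travel":[36,3.6,0],"turn":-7.4},{"travel":[45,2,0],"turn":-7.4},{"travel":[54,0.4,0],"turn":-7.4},{"travel":[63,-1.3,0],"turn":-7.4},{"travel":[72,-3,0],"turn":-7.4}]'
python3 tray.py w11.png; python3 plan.py 20 9 14;
python3 - <<'E'
from h import *
im,_,c=snap('scene'); cv2.imwrite('pics/s11.png',im[:,:,::-1])
im,_,c=snap('top'); cv2.imwrite('pics/t11.png',cv2.resize(im[180:360,200:440,::-1],None,fx=3,fy=3))
E
```

```text
t: 14.8
tcp_pos: [495.9, -55.3, 2.9]
tcp_rot: [3.141, 0.0, 1.669]
contact_force: [0.7, -3.2, 0.8]
finger_gap: 59.9
14.85 [495.5 -54.1   2.7] [-3.1 -0.   1.7] [0.5 0.3 0.6]
start centre [488.   21.5] yaw 95.6569013064464
1 travel [ 9.  -0.4] turn -0.1 c [486.6  30.4] lat 3.1 rem 108.1
2 travel [18.  -0.7] turn -0.2 c [485.2  39.3] lat 2.9 rem 99.1
3 travel [27.  -1.2] turn -0.2 c [483.8  48.2] lat 2.9 rem 90.1
4 travel [35.9 -1.7] turn -0.2 c [482.4  57.1] lat 2.9 rem 81.1
5 travel [44.9 -2.2] turn -0.2 c [481.1  66. ] lat 2.9 rem 72.1
6 travel [53.9 -2.7] turn -0.2 c [479.7  74.8] lat 2.9 rem 63.1
7 travel [62.9 -3.2] turn -0.2 c [478.3  83.7] lat 2.9 rem 54.1
8 travel [71.9 -3.7] turn -0.2 c [476.9  92.6] lat 2.9 rem 45.1
9 travel [80.9 -4.2] turn -0.2 c [475.5 101.5] lat 2.9 rem 36.1
10 travel [89.9 -4.6] turn -0.2 c [474.2 110.4] lat 2.9 rem 27.1
11 travel [98.8 -5.1] turn -0.2 c [472.8 119.3] lat 2.9 rem 18.1
12 travel [107.8  -5.6] turn -0.2 c [471.4 128.2] lat 2.9 rem 9.1
13 travel [116.8  -6.1] turn -0.2 c [470.  137.1] lat 2.9 rem 0.1
14 travel [116.9  -6.1] turn -0.2 c [470.  137.2] lat 2.9 rem 0.0
```

View pics/w11.png

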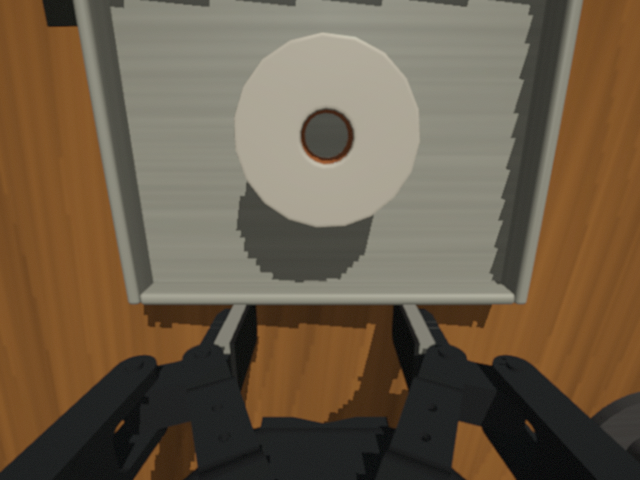

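View pics/t11.png

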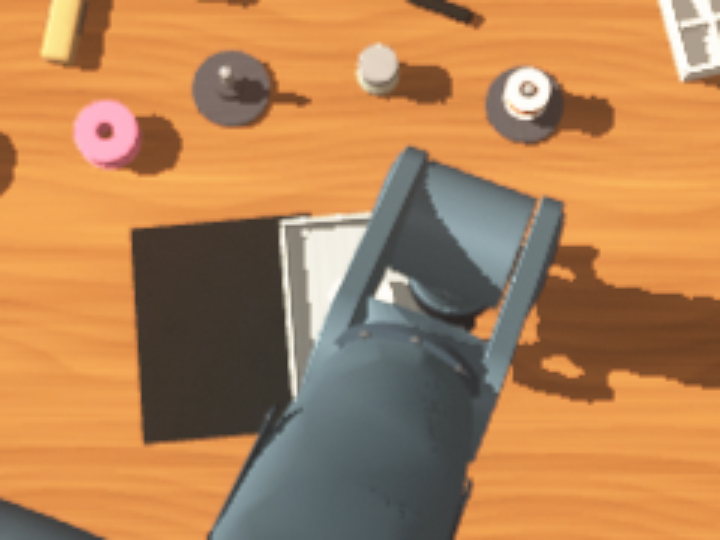

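```bash
python3 -m jog '[{"travel":[9,-0.4,0],"turn":0},{"travel":[18,-0.7,0],"turn":-0.2},{"travel":[27,-1.2,0],"turn":-0.2},{"travel":[36,-1.7,0],"turn":-0.2},{"travel":[45,-2.2,0],"turn":-0.2},{"travel":[54,-2.7,0],"turn":-0.2},{"travel":[63,-3.2,0],"turn":-0.2},{"travel":[72,-3.7,0],"turn":-0.2}]'
python3 tray.py w12.png; python3 plan.py 20 9 7;
python3 - <<'E'
from h import *
im,_,c=snap('top'); cv2.imwrite('pics/t12.png',cv2.resize(im[180:360,200:440,::-1],None,fx=3,fy=3))
E
```

```text
t: 15.95
tcp_pos: [485.1, 16.1, 2.8]
tcp_rot: [-3.141, -0.0, 1.673]
contact_force: [-0.1, -2.7, -1.1]
finger_gap: 59.9
16.0 [484.6  17.1   2.7] [-3.1 -0.   1.7] [-0.3  0.2 -0.1]
start centre [476.9  92.7] yaw 95.85595188682534
1 travel [ 9.  -0.4] turn -0.0 c [475.5 101.6] lat 2.9 rem 36.0
2 travel [18.  -0.9] turn -0.0 c [474.1 110.5] lat 2.9 rem 27.0
3 travel [27.  -1.3] turn -0.0 c [472.7 119.4] lat 2.9 rem 18.0
4 travel [36.  -1.8] turn -0.0 c [471.4 128.3] lat 2.9 rem 9.0
5 travel [44.9 -2.2] turn -0.0 c [470.  137.2] lat 2.9 rem 0.0
6 travel [45.  -2.2] turn -0.0 c [470.  137.2] lat 2.9 rem 0.0
7 travel [45.  -2.2] turn -0.0 c [470.  137.2] lat -95.9 rem 0.0
```

View pics/w12.png

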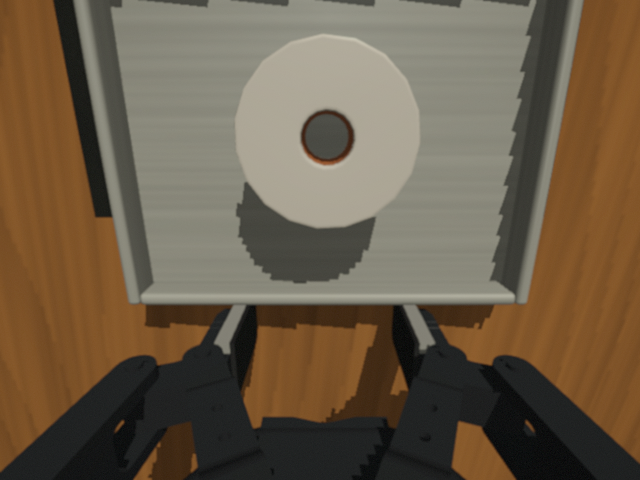

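View pics/t12.png

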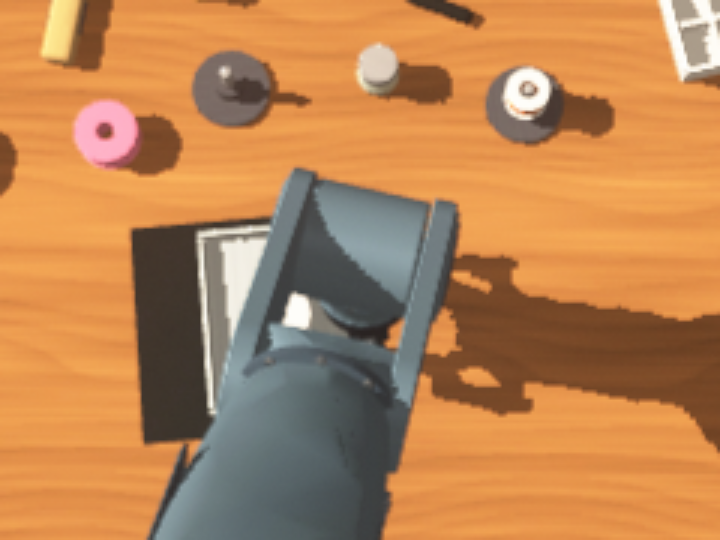

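```bash
python3 - <<'E'
from h import *
np.set_printoptions(precision=1,suppress=True)
c=cam('wrist'); print('mat corner',onz(c,103,217,0),onz(c,56,0,0),'tray rim corners',onz(c,130,302,20),onz(c,524,302,20),'spool',onz(c,327,135,37))
E
```

```text
mat corner [385.4  49.6   0. ] [374.9 129.2   0. ] tray rim corners [405.5  21.8  20. ] [561.   37.9  20. ] spool [476.5  93.   37. ]
```

```bash
python3 -m jog '[{"travel":[8,-0.5,0],"turn":0},{"travel":[16,-0.9,0],"turn":0},{"travel":[24,-1.3,0],"turn":0},{"travel":[31,-1.7,0],"turn":0},{"travel":[37,-2,0],"turn":0},{"travel":[41,-2.2,0],"turn":0},{"travel":[44,-2.4,0],"turn":0},{"travel":[44,-2.4,0],"turn":0}]'
python3 tray.py w13.png
python3 -m jog '[{"travel":[-8,0,0],"turn":0},{"travel":[-20,0,0],"turn":0},{"travel":[-40,0,-10],"turn":0},{"travel":[-60,0,-40],"turn":0},{"travel":[-80,0,-80],"turn":0},{"travel":[-110,0,-120],"turn":0},{"travel":[-150,0,-150],"turn":0},{"travel":[-200,0,-160],"turn":0}]'
python3 - <<'E'
from h import *
import pickle
T=snap('top'); W=snap('wrist','w14.png'); pickle.dump((T,W),open('f.pkl','wb'))
cv2.imwrite('pics/t14.png',cv2.resize(T[0][180:360,200:440,::-1],None,fx=3,fy=3,interpolation=cv2.INTER_CUBIC))
E
```

```text
t: 17.05
tcp_pos: [478.2, 59.4, 2.8]
tcp_rot: [-3.141, -0.001, 1.673]
contact_force: [-0.2, 0.2, -0.4]
finger_gap: 59.9
17.1 [478.3  59.3   2.8] [-3.1 -0.   1.7] [-0.2 -0.7 -0.5]
t: 18.1
tcp_pos: [499.8, -142.3, 165.5]
tcp_rot: [3.138, 0.002, 1.673]
contact_force: [0.3, 0.3, -1.7]
finger_gap: 60.2
```

View pics/t14.png

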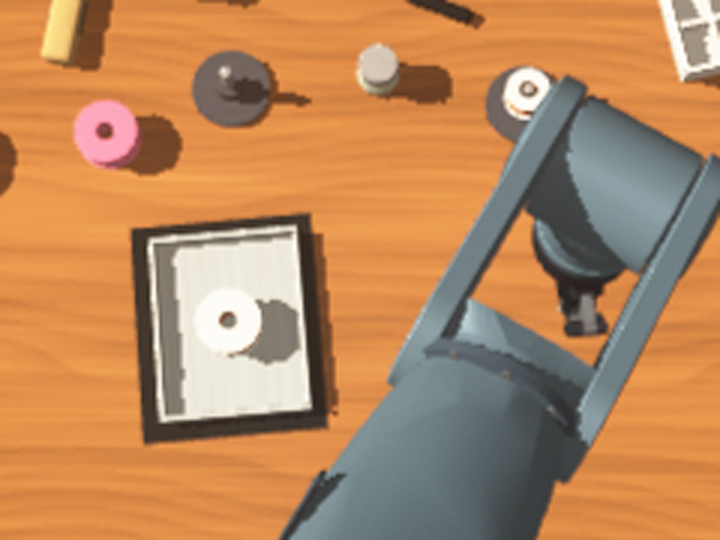

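View pics/w14.png

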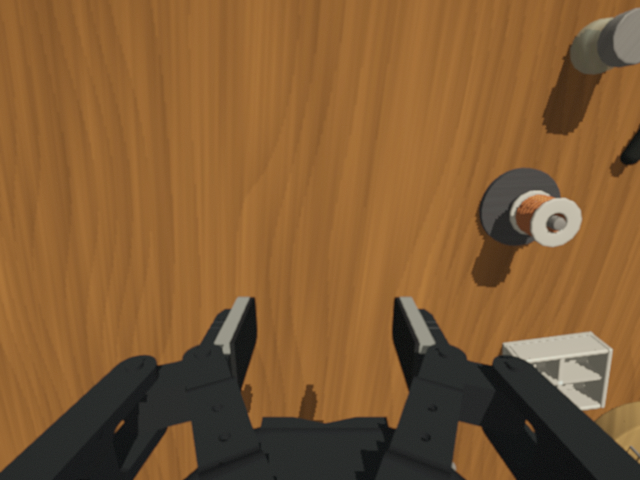

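The tray sits inside the dark mat with a border on all four sides, and the spool stands at (227,320) in the crop. I'll check the numbers from both fixed cameras.

```bash
python3 -m jog '[{"travel":[0,0,0],"turn":0},{"travel":[0,0,0],"turn":0},{"travel":[0,0,0],"turn":0},{"travel":[0,0,0],"turn":0},{"travel":[0,0,0],"turn":0},{"travel":[0,0,0],"turn":0},{"travel":[0,0,0],"turn":0},{"travel":[0,0,0],"turn":0}]'
python3 - <<'E'
from meas import *
import pickle
np.set_printoptions(precision=1,suppress=True)
D=pickle.load(open('d0.pkl','rb'))
T=snap('top');S=snap('scene')
cv2.imwrite('pics/s15.png',cv2.resize(S[0][150:400,170:500,::-1],None,fx=2.4,fy=2.4,interpolation=cv2.INTER_CUBIC))
tw=lambda a:(a.min(2)>95)&(a.max(2)-a.min(2)<70)
c=blob(T[0],(244,250,310,328),tw)
r=cv2.minAreaRect(np.array([onz(T[2],*p,20)[:2] for p in c[:,0]],np.float32)); print('tray',r)
B=cv2.boxPoints((r[0],(130,160),r[2]) if r[1][0]<r[1][1] else (r[0],(160,130),r[2]))
for m,n in ((((469.4,137.2),5.9),'mat'),):
    a=np.radians(m[1]);R=np.array([[np.cos(a),np.sin(a)],[-np.sin(a),np.cos(a)]])
    q=(R@(B-np.array(m[0])).T).T; print('corners in mat frame',q, 'limits 95,80')
a=D['top'][0].astype(int);b=T[0].astype(int)
d=(abs(a-b).max(2)>60).astype(np.uint8); d=cv2.morphologyEx(d,cv2.MORPH_OPEN,np.ones((3,3))); 
n,l,s,ct=cv2.connectedComponentsWithStats(d); print([x.tolist() for x in s[1:] if x[4]>15])
E
```

```text
t: 19.2
tcp_pos: [498.7, -140.0, 162.8]
tcp_rot: [-3.142, 0.0, 1.673]
contact_force: [-0.8, 0.0, -0.2]
finger_gap: 59.8
tray ((470.61328125, 135.05126953125), (161.51498413085938, 131.09616088867188), 5.861846923828125)
corners in mat frame [[-79.   62.8]
 [-79.1 -67.2]
 [ 80.9 -67.3]
 [ 81.   62.7]] limits 95,80
[[264, 194, 22, 23, 371], [289, 203, 21, 21, 272], [116, 206, 327, 274, 28669], [249, 255, 55, 66, 3091], [304, 258, 3, 6, 18], [305, 265, 4, 21, 66], [453, 272, 56, 53, 1494], [307, 287, 5, 28, 97], [415, 287, 225, 193, 19153], [0, 355, 123, 125, 8485], [381, 437, 37, 27, 554], [327, 463, 16, 13, 77]]
```

View pics/s15.png

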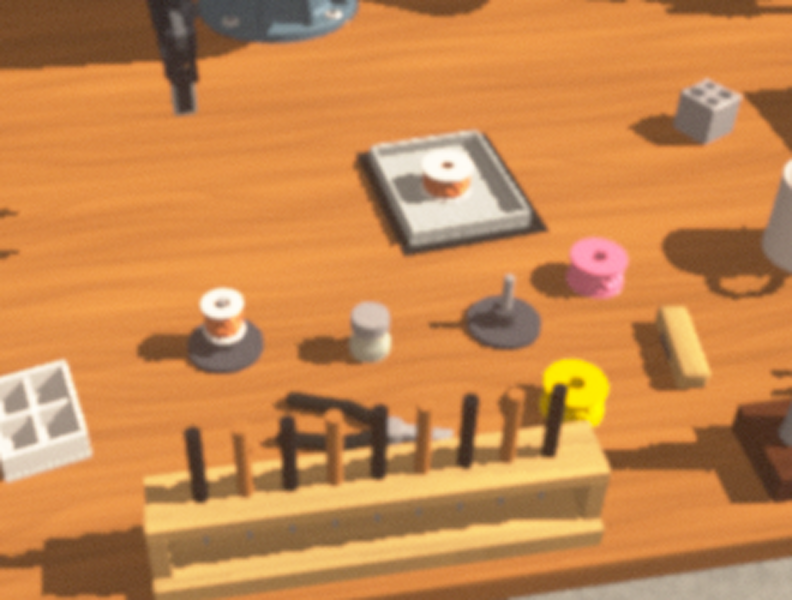

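```bash
python3 -c "
from rig import job
print(job.job_done())"
```

```text
the job is handed in; nothing more can be done
None
```

I lifted the wide spool straight up off its spindle and stood it, released, on the floor of the tray. I then pushed the tray along the bench with the fingers against one wall until the whole tray lay on the mat. The job was handed in at about 19 s.

**Last checks:**
- **Tray on mat:** the top camera puts the tray about 2 mm off the mat's centre and within 0.1° of its direction. Margins are at least 12 mm on every side.
- **Spool:** it still stands near the middle of the tray in both fixed cameras, and the arm is well clear.
- **Other things:** the narrow spool, jar, pink and yellow look-alikes, pliers, clamp and findings box look untouched. A before-and-after comparison of the top view showed changes only at the spool, tray, arm and shadows. One changed patch, at (453–509, 272–325), lies over the hammer handle; I put it down to the arm or its shadow, but did not look closer.

**Disagreements:**
- Height estimates for the spool's top from pairs of views ranged from 44 to 50 mm, against 54.5 mm from the wrist camera's depth. I used 54 mm, and the fingers were centred on the spool to about 0.3 mm before closing.
- The finger opening read about 53 mm on the 56 mm spool.
- One tray corner came out about 10 mm too high in the two-view check, because the pixel was poor.

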